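Cull the short spacer, then draw a ratchet clamp lever four clicks and hold it

TASK

One of the four steel spacers lying in the lever clamp on the bench is shorter than the other three: lift it out and leave it in the sheet-metal scrap tray, with the three full-length ones still lying in their nests. Then swing the clamp's lever from its rest over four clicks, never a fifth, so that the sprung bar nips the three spacers for checking, and finish while still holding the lever there, steady in that fourth notch: the clicks only count, they do not lock, and the lever springs back as soon as it is let go. Disturb nothing else on the bench, and do not shift the click block's setting.

Things in the scene. Friction and masses are not known exactly. Their poses are not given: they have to be found in the camera images.
- lever_clamp: Lever clamp, a fixed steel fixture on a base plate 216 x 222 mm, 12 mm thick. Origin on the bench under the middle of the row of four nests; z up, y the clamping direction, x along the row. Fixed fence at +y (inner face y = 26 mm, top 40 mm above the bench); then the spacers, the sprung pressure bar, the sliding jaw and, at x = 0, y = -112 mm, the lever's pivot.
- nest_row (a point): Middle of the row of nests, on the plate's top, 12 mm above the bench; axes as the clamp. Nest centres at x = -69, -23, +23, +69 mm; each nest lies between two ribs 4 mm high and 23 mm apart. Spacers 26 mm apart, so open the fingers only a little.
- clamp_lever (a joint): Lever angle, rad: 0 at rest, growing counter-clockwise seen from above, stop at 1.25. A spring (0.47 to 0.62 N m) pulls it back to 0. Its wheel has teeth 12 degrees (0.2094 rad) apart; a sprung roller snaps over each: one click. Click k comes at (k - 0.5) x 0.2094 + click_carrier. Clicks do not lock. It moves the jaw 14 mm per rad.
- lever_knob (a point): Middle of the lever's upright round black knob, 22 mm in diameter, 58 to 106 mm above the bench; this point is 85 mm above the bench and 120 mm from the pivot. The flat arm below it ends at 56 mm. At rest it lies towards -x, -y of the clamp from the pivot (155 degrees clockwise from x); it swings counter-clockwise, 25 mm a click.
- lever_pivot (a point): On the lever's vertical turning axis, 52 mm above the bench. The pull needed at the knob is 4 to 7 N; it climbs 2 to 4 N before each click and drops 3 to 5 N after it.
- click_carrier (a joint): Setting of the click block, a dark steel block 50 mm high screwed fast in a curved slot beside the toothed wheel, on the clamp's +x side of the pivot: its angle round the pivot, rad, from 0 to 0.16, different each time.
- click_roller (a point): Working point of the click block's roller, 48 mm from the pivot, 42 mm above the bench; its x points outward from the pivot, its y along the wheel's rim.
- fourth_notch (a point): Point in the notch between the fourth and fifth teeth on the rim of the lever's wheel, 48 mm from the pivot, moving with the lever. It meets click_roller when the lever stands in the middle of the fourth notch; the teeth on both sides are 5 mm away.
- pressure_bar: Steel bar, 180 mm wide, top 38 mm above the bench, carried on springs (3 N/mm, 3 N at rest) in front of the jaw. Origin and axes as the clamp's, moved along y with the bar; its pressing face is at y = -33 mm, 4 to 7 mm off the full-length spacers at the start.
- spacer_a: Full-length ground steel spacer, 20 mm wide (its x), 52 mm long (its y), 28 mm high, two dark hole mouths on top, 0.2 kg; origin at the centre of its underside, long side along the clamp's y. It lies in any one of the nests, 0 to 3 mm off the fence, its top 40 mm above the bench.
- spacer_b: Full-length spacer, as spacer_a.
- spacer_c: Full-length spacer, as spacer_a.
- short_spacer: The short spacer, the same section but only 38 mm long: 20 mm wide (x), 38 mm long (y), 28 mm high, 0.15 kg; origin at the centre of its underside. It lies in any one of the four nests, its centre about where the others have theirs.
- scrap_tray: Open grey sheet-metal tray, fixed, 140 mm (x) x 110 mm (y) outside, 30 mm high, walls and floor 3 mm; origin under its centre on the bench.
- dial_indicator: Bystander: dial indicator lying on the bench, 123 x 58 x 21 mm.
- micrometer: Bystander: micrometer lying on the bench, 41 x 128 x 16 mm.
- engineer_square: Bystander: engineer's square lying on the bench, 100 x 108 x 16 mm.
- ring_gauge: Bystander: steel ring gauge, 60 mm across, 18 mm high.

How it is judged (in metres and radians):
On the way, in this order (a step that is already met when the one before it is completed fails the run):
1. the short spacer lies released in the scrap tray, with the lever still at rest (x of short_spacer in the frame of scrap_tray between -0.062 and 0.062 m and y of short_spacer in the frame of scrap_tray between -0.047 and 0.047 m and z of short_spacer in the frame of scrap_tray below 0.022 m and linear speed of short_spacer below 0.03 m/s and contact force between the fingers and short_spacer below 0.05 N and value of joint clamp_lever below 0.05 rad), for 0.2 s.
2. the lever stands in its fourth notch, moved by the fingers (y of fourth_notch in the frame of click_roller between -0.0037 and 0.0037 m and contact force between the fingers and clamp_lever above 1 N), for 0.2 s.
At the end, for the whole second after the job is handed in: The short spacer lies at rest in the scrap tray; the fingers hold the lever still (1 N or more) with its fourth notch within 3.7 mm of the roller along the rim; the other three spacers lie flat in their nests within 4 mm of the fence, each pressed by the bar with 0.5 N or more (all of step 2 and x of short_spacer in the frame of scrap_tray between -0.062 and 0.062 m and y of short_spacer in the frame of scrap_tray between -0.047 and 0.047 m and z of short_spacer in the frame of scrap_tray below 0.022 m and linear speed of short_spacer below 0.03 m/s and contact force between the fingers and short_spacer below 0.05 N and velocity of joint clamp_lever between -0.08 and 0.08 rad/s and contact force between pressure_bar and spacer_a above 0.5 N and z of each of spacer_a, spacer_b, spacer_c in the frame of lever_clamp below 0.0145 m and y of each of spacer_a, spacer_b, spacer_c in the frame of lever_clamp above -0.004 m and contact force between pressure_bar and spacer_b above 0.5 N and contact force between pressure_bar and spacer_c above 0.5 N); the arm keeps its last pose, push and grip.
It fails at once if the lever is drawn over a fifth click (y of fourth_notch in the frame of click_roller above 0.0065 m).
It fails at once if a full-length spacer is lifted out of its nest (z of any of spacer_a, spacer_b, spacer_c in the frame of lever_clamp above 0.022 m).
It fails at once if the click block is shifted (distance of click_roller from where it was at the start of the episode above 0.002 m).
It fails at once if a bystander is disturbed (distance of any of dial_indicator, micrometer, engineer_square, ring_gauge from where it was at the start of the episode above 0.015 m).
It also fails if it takes over 67 s, if anything falls off the work surface, if the arm or the gripper's body presses on something with over 40 N, if the wrist force passes 120 N, or if a joint passes its speed limit or range.

ROBOT

A 6-joint arm with a two-finger parallel gripper is mounted at the origin on a cart in front of the work surface, level with it; the furniture and walls round the work are solid. World frame = base frame: x ahead of the robot, y to its left, z up, the work surface at z = 0. Lengths are in mm, angles in rad, forces in N, time in s.
With the tool pointing down it reaches from about 250 to 775 mm from the base axis. Payload 4 kg.
Tool frame: the origin (TCP) lies on the centre line of the jaws, within the pads' length; the fingertips stand 25 mm ahead of it and the grasp point (between the pads) lies 6 mm ahead of it; z points along the fingers, y is the line along which they close (so a half turn about z gives the same grasp; the last joint's range is limited). The gripper opens to 94 mm and grips with 3 to 60 N. Pads are 16 mm wide; open, the fingers measure 119 mm over their backs; the gripper's body (75 mm by 177 mm) begins 78 mm behind the grasp point.
Start: joints at [-1.427, 0.087, 1.371, -0, 1.684, -0.103], TCP at [134.362, -533.354, 208.606] pointing down, gripper open.
Joint ranges: [-3.1, 3.1], [-0.76, 2.03], [0.27, 2.55], [-1.08, 4.22], [0.17, 2.65], [-2.57, 2.57]. Speed limits (rad/s): [2.79, 2.79, 3.14, 3.14, 3.14, 3.14].

INTERFACE

Orientations are given as a unit quaternion [x, y, z, w].
In Python, from plant import env, solver, imaging, order gives the robot as it stands. Calls block until the motion is done:
- env.movep(position, orientation): joint-space move of the TCP to a pose.
- env.servo_line(position, vel=150, orientation=None): straight line of the TCP; orientation=None keeps the orientation; vel is the mean speed in mm/s.
- env.set_joints(angles): joint-space move.
- env.set_gripper(opening, grip_force=None): finger opening in mm; grip_force is the grip in N (None keeps the last); returns when the fingers have stopped.
- env.pause(seconds).
- solver.ik(position, orientation): joint angles nearest the present ones, or None.
- env.read_state(): the state.
- imaging.grab_frame(name): name is "scene" or "top" or "wrist"; returns the picture (400x640x3 uint8, red, green, blue); there is no depth.
- imaging.camera_model(name): a dict with "vertical_fov" (degrees; the focal length in pixels is half the picture's height over the tangent of half this angle, whatever the lens; pixels are square), "cx", "cy" (the principal point, pixels), "k1" (the pictures are not rectified: a ray, as slopes to the right and down, at radius r is drawn at 1 + k1 r^2 times it, then the intrinsics apply), "R" (3x3) and "t" (3): a world point X has camera coordinates R X + t; the wrist camera has in their place "mount" (4x4, takes a point from camera to tool coordinates, whose origin is the TCP and whose axes are the flange's). Camera axes: x right, y down, z forward; pixel columns grow to the right and rows downward; lengths in mm; the calibration is good to about 2 mm. A picture is of the moment at which its call begins: read the wrist's pose just before it. camera_model takes no time and is no camera call.
A pose or a line that the arm cannot do raises env.IKError and nothing moves.
- order.hand_in(): hands the job in; it is judged then, once.
Trained networks look in the newest picture that a camera, given by its name, has taken for a name from the list of things; names that differ only in an ending like _2 or _b are one class to them, and where a whole thing is asked for, a point or a joint stands for the part that bears it (a point fixed in the world has none). Each returns a list of dicts, best first, with "confidence" (0 to 1); they miss things now and then, are a little off and sometimes report something else, mostly with a low value. They report only what shows in the picture. A call takes as long as a camera call.
- imaging.trace(camera, label): "pixels" (400x640 bool, what is visible of it) and "box" ([left, top, right, bottom] in pixels, round what is visible of it).
The state is a dict: "t": time; "joints": joint angles; "joint_vel": joint speeds; "joint_efforts": joint torques, N m; "position": TCP position; "tcp_rot": TCP orientation; "force": force on the tool from outside, world axes, zero at the start; "moment": the same for the moment, N m; "width": finger opening in mm; "grip_force": force on a finger pad.
Only numpy, scipy, OpenCV 4.12 (cv2) and the standard library are available. Lean on these libraries where they do the work, as an engineer would, in place of code of your own. Each camera call takes 0.05 s, during which the arm holds its last target. There are 200 camera calls.

## Working session

There is one attempt and no reset: what is moved stays moved. The work goes in short steps, each a Python script; the robot and the scene stay as the last script left them, time stands still between calls to the robot, and variables do not carry over. Pictures are saved under pics/ and viewed, at most 10 in all, crops included, and the job is handed in when it is done.

```bash
ls; mkdir -p pics
cat > h.py <<'E'
import numpy as np, cv2
from plant import env, solver, imaging, order
from scipy.spatial.transform import Rotation as Rot
def cam(name):
    m=imaging.camera_model(name); f=200/np.tan(np.radians(m["vertical_fov"])/2)
    return m,f
def undist(m,f,uv):
    d=(np.atleast_2d(uv).astype(float)-[m["cx"],m["cy"]])/f
    s=d.copy()
    for _ in range(20): s=d/(1+m["k1"]*(s**2).sum(1,keepdims=True))
    return s
def extr(name,st=None):
    m,f=cam(name)
    if "R" in m: return m,f,np.array(m["R"]),np.array(m["t"])
    T=np.eye(4);T[:3,:3]=Rot.from_quat(st["tcp_rot"]).as_matrix();T[:3,3]=st["position"]
    W=np.linalg.inv(T@np.array(m["mount"])); return m,f,W[:3,:3],W[:3,3]
def toz(name,uv,z,st=None):
    m,f,R,t=extr(name,st); s=undist(m,f,uv)
    d=np.c_[s,np.ones(len(s))]@R; c=-R.T@t
    k=(z-c[2])/d[:,2]; return c+d*k[:,None]
def proj(name,X,st=None):
    m,f,R,t=extr(name,st); p=np.atleast_2d(X)@R.T+t; s=p[:,:2]/p[:,2:]
    return s*(1+m["k1"]*(s**2).sum(1,keepdims=True))*f+[m["cx"],m["cy"]]
def save(n,im): cv2.imwrite("pics/"+n,cv2.cvtColor(im,cv2.COLOR_RGB2BGR))
E
python3 - <<'E'
from h import *
st=env.read_state(); print(st["tcp_rot"],st["t"],st["width"])
for n in ("top","scene"):
    im=imaging.grab_frame(n); save(n+"0.png",im)
    m=cam(n)[0]; print(n,-np.array(m["R"]).T@m["t"],m["vertical_fov"],m["k1"])
    for l in ("spacer_a","short_spacer","scrap_tray","lever_clamp","lever_knob","pressure_bar","dial_indicator","micrometer","engineer_square","ring_gauge","click_carrier"):
        for d in imaging.trace(n,l)[:5]:
            p=d["pixels"]; c=np.argwhere(p).mean(0)[::-1]
            print(l,round(d["confidence"],2),d["box"],c.round(1),p.sum(),toz(n,c,40)[0].round())
E
```

```text
pics
[ 9.92395243e-01  1.23087447e-01 -2.72640651e-05 -1.07724588e-03] 0.0 93.9044718736207
top [ 404.95643312  -65.75263107 1346.07940049] 53.20402656565947 -0.02715198878029354
short_spacer 0.49 [387.1, 168.9, 427.2, 214.1] [402.  186.2] 699 [ 532. -320.   40.]
short_spacer 0.39 [364.0, 209.5, 377.5, 212.0] [369.5 209.4] 62 [ 459. -211.   40.]
scrap_tray 0.78 [223.1, 195.8, 269.1, 252.8] [246.2 225.4] 1625 [416. 193.  40.]
lever_clamp 0.97 [342.4, 151.0, 426.6, 221.6] [382.5 186.4] 3755 [ 533. -256.   40.]
lever_knob 0.75 [389.4, 168.6, 427.9, 213.2] [401.6 186. ] 654 [ 533. -319.   40.]
lever_knob 0.25 [273.1, 183.5, 290.5, 194.9] [282.5 188.3] 233 [535.  73.  40.]
pressure_bar 0.53 [372.1, 161.9, 383.4, 212.1] [375.5 187.7] 202 [ 529. -233.   40.]
pressure_bar 0.16 [384.2, 169.2, 426.3, 214.4] [401.6 186.3] 667 [ 532. -319.   40.]
dial_indicator 0.7 [274.6, 183.0, 290.6, 195.5] [282.5 188.4] 232 [535.  73.  40.]
dial_indicator 0.55 [372.1, 164.1, 378.2, 199.3] [373.5 178.4] 128 [ 560. -228.   40.]
dial_indicator 0.49 [384.4, 168.9, 430.0, 214.7] [402.4 187. ] 744 [ 529. -321.   4
[... 1225 characters left out ...]
8.1] 2239 [ 517. -302.   40.]
lever_knob 0.6 [370.4, 236.9, 394.5, 269.1] [378.2 248.2] 527 [ 533. -314.   40.]
pressure_bar 0.73 [343.7, 226.7, 380.7, 254.6] [360.3 239.4] 194 [ 518. -244.   40.]
dial_indicator 0.21 [386.8, 231.7, 393.8, 241.5] [392.6 235.5] 66 [ 618. -290.   40.]
micrometer 0.43 [242.2, 184.7, 252.5, 193.4] [247.1 187.3] 57 [380. 282.  40.]
engineer_square 0.28 [368.5, 235.5, 393.1, 267.8] [377.8 248.5] 468 [ 531. -314.   40.]
ring_gauge 0.55 [399.9, 288.3, 421.6, 305.6] [409.4 296. ] 259 [ 458. -527.   40.]
ring_gauge 0.48 [343.7, 226.9, 379.3, 255.5] [358.7 240.4] 214 [ 510. -246.   40.]
click_carrier 0.42 [386.5, 232.1, 394.3, 238.6] [392.4 235.7] 67 [ 617. -290.   40.]
```

```bash
ls -la pics
```

```text
total 768
drwxr-xr-x 2 agent agent   4096 Nov 29 17:58 .
drwxr-xr-x 3 agent agent   4096 Nov 29 17:58 ..
-rw-r--r-- 1 agent agent 390305 Nov 29 17:58 scene0.png
-rw-r--r-- 1 agent agent 382859 Nov 29 17:58 top0.png
```

```bash
python3 -c "
import cv2
a=cv2.imread('pics/top0.png')[140:260,180:480]
cv2.imwrite('pics/tc.png',cv2.resize(a[5:95,140:260],None,fx=6,fy=6,interpolation=cv2.INTER_CUBIC))"
```

```text
(no output)
```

View pics/top0.png

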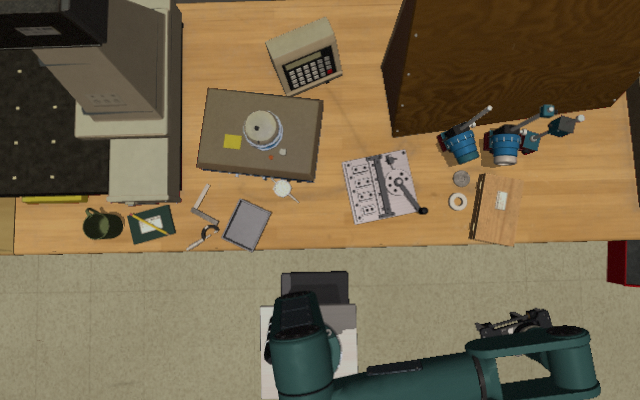

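View pics/tc.png

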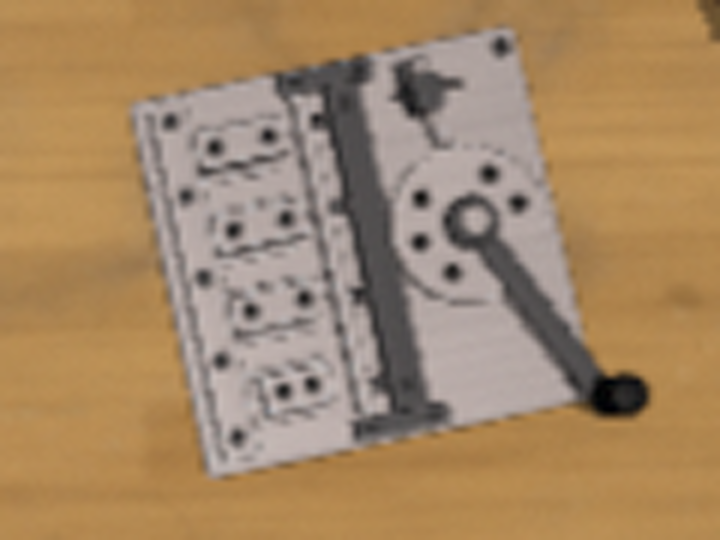

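The top view shows the clamp around (382,187), with its x axis pointing up and yawed about 14°. The short spacer is in the lowest (-x) nest at about (365,209), and the knob is at (423,211). The grey tray is at (246,225). Next, a close wrist view.

```bash
cat >> h.py <<'E'
def q(a): a=np.radians(a)/2; return np.array([np.cos(a),np.sin(a),0,0])
E
python3 - <<'E'
from h import *
crop=np.array([[135,103],[515,28],[210,475],[298,386],[472,222],[622,395]])/6+[320,145]
P=toz("top",crop,12).round(); print(P)
for p,a in (([500,-260,330],14),([500,-260,330],104),([500,-260,330],-76),([420,190,150],104),([420,190,150],-76),([420,-330,91],39),([480,-380,91],104)):
    print(p,a,solver.ik(p,q(a)))
env.movep([480,-250,340],q(14)); st=env.read_state()
im=imaging.grab_frame("wrist"); save("w1.png",im); print(st["t"],st["position"],st["force"])
print(np.array(imaging.camera_model("wrist")["mount"]).round(2))
for l in ("spacer_a","short_spacer","lever_knob","lever_clamp","click_carrier"):
    for d in imaging.trace("wrist",l)[:6]:
        p=d["pixels"]; c=np.argwhere(p).mean(0)[::-1]
        print(l,round(d["confidence"],2),d["box"],c.round(1),p.sum(),toz("wrist",c,40,st)[0].round())
import pickle; pickle.dump(st,open("st1.pkl","wb"))
E
```

```text
[[ 621. -128.   12.]
 [ 659. -344.   12.]
 [ 412. -164.   12.]
 [ 460. -214.   12.]
 [ 549. -315.   12.]
 [ 450. -395.   12.]]
[500, -260, 330] 14 [-5.80121846e-01  1.27553715e-01  1.08769062e+00 -4.44089210e-16
  1.92634832e+00  7.46328386e-01]
[500, -260, 330] 104 [-5.80121846e-01  1.27553715e-01  1.08769062e+00 -4.44089210e-16
  1.92634832e+00 -8.24467941e-01]
[500, -260, 330] -76 [-5.80121846e-01  1.27553715e-01  1.08769062e+00 -4.44089210e-16
  1.92634832e+00  2.31712471e+00]
[420, 190, 150] 104 [ 3.01738909e-01 -9.37405577e-02  1.66732618e+00 -4.44089210e-16
  1.56800703e+00  5.73928135e-02]
[420, 190, 150] -76 None
[420, -330, 91] 39 [-7.72134314e-01  1.05384939e-01  1.58699400e+00 -4.44089210e-16
  1.44921372e+00  1.17983605e-01]
[480, -380, 91] 104 [-7.62223229e-01  2.73353613e-01  1.38985869e+00 -4.44089210e-16
  1.47838036e+00 -1.00656932e+00]
2.9 [ 479.48909038 -250.78108091  339.41885023] [ 0.19406346 -0.02198429 -0.08251199]
[[  -0.     -0.96   -0.28   81.67]
 [   1.     -0.     -0.     -0.19]
 [  -0.     -0.28    0.96 -175.95]
 [   0.      0.      0.      1.  ]]
spacer_a 0.81 [273.3, 125.9, 311.7, 141.0] [291.  133.4] 503 [ 508. -201.   40.]
spacer_a 0.63 [272.1, 95.9, 308.5, 112.8] [290.9 102.4] 488 [ 550. -192.   40.]
spacer_a 0.59 [274.2, 62.2, 311.1, 78.7] [293.4  68.9] 638 [ 595. -185.   40.]
short_spacer 0.94 [274.7, 154.2, 303.6, 173.2] [290.2 163.7] 394 [ 464. -210.   40.]
lever_knob 0.78 [337.9, 90.4, 411.7, 215.3] [373.3 136.5] 3814 [ 533. -320.   40.]
click_carrier 0.86 [357.2, 52.6, 376.1, 93.0] [367.1  68.1] 412 [ 621. -285.   40.]
click_carrier 0.2 [94.4, 46.3, 152.5, 111.1] [116.1  70.9] 1325 [534.  58.  40.]
click_carrier 0.19 [254.2, 40.3, 406.5, 216.5] [334.7 116.5] 18734 [ 546. -258.   40.]
```

View pics/w1.png

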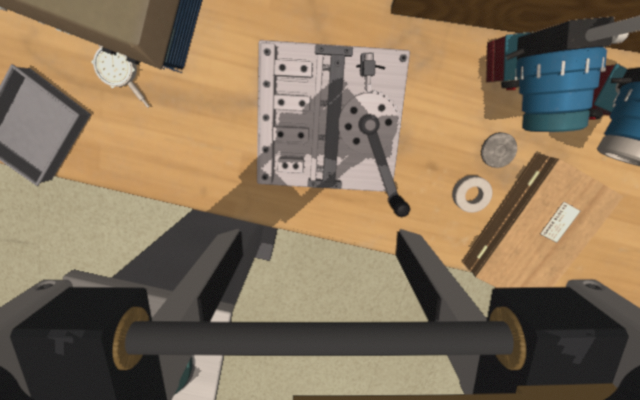

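The wrist view confirms it: the short spacer is at (290,164), the full-length ones are at rows 69, 102 and 133, the knob top is at (401,205), and the tray is at (38,125). Next, a closer look in the grasp orientation to fit the clamp frame.

Run:
```python
from h import *
import pickle
from scipy.optimize import least_squares
st1=pickle.load(open("st1.pkl","rb"))
env.movep([500,-290,220],q(100)); env.set_gripper(34,20); st=env.read_state()
im=imaging.grab_frame("wrist"); 
obs=[]
for l in ("spacer_a","short_spacer"):
    for d in imaging.trace("wrist",l)[:4]:
        p=d["pixels"]; c=np.argwhere(p).mean(0)[::-1]
        r=cv2.minAreaRect(np.argwhere(p)[:,::-1].astype(np.float32))
        print(l,round(d["confidence"],2),d["box"],c.round(1),toz("wrist",c,40,st)[0].round(1),toz("wrist",r[0],40,st)[0].round(1),r)
# overlay of a first guess
def clamp(o,yaw,X):
    y=np.radians(yaw);R=np.array([[np.cos(y),-np.sin(y)],[np.sin(y),np.cos(y)]])
    X=np.atleast_2d(X).astype(float).copy(); X[:,:2]=X[:,:2]@R.T+o; return X
pts=[]
for x in (-69,-23,23,69):
    for dx in(-10,10):
        for dy in (-26,26): pts.append([x+dx,dy-.5,40])
pts+= [[0,-112,56],[120*np.cos(np.radians(-155)),-112+120*np.sin(np.radians(-155)),106]]
for sx in(-108,108): pts+=[[sx,-33,38]]
big=cv2.resize(im,(800,500))
for u in proj("wrist",clamp([530,-197],10.3,pts),st): cv2.circle(big,tuple(int(v) for v in u*1.25),2,(255,0,0),-1)
save("w2.png",big); save("w2raw.png",im); pickle.dump(st,open("st2.pkl","wb")); print(st["t"])
```

```text
spacer_a 0.93 [366.9, 74.7, 391.8, 125.5] [379.7  97.7] [ 548.3 -191.8   40. ] [ 548.2 -192.2   40. ] ((379.5, 98.0), (50.0, 23.0), 90.0)
spacer_a 0.92 [329.6, 74.7, 349.6, 123.5] [338.6  98.3] [ 505.2 -200.1   40. ] [ 505.2 -200.3   40. ] ((338.4999694824219, 98.49998474121094), (48.99999237060547, 18.999996185302734), 90.0)
spacer_a 0.61 [407.9, 75.9, 433.8, 123.0] [421.9  98. ] [ 592.9 -184.1   40. ] [ 593. -184.   40.] ((421.94769287109375, 97.94153594970703), (25.183387756347656, 51.03242111206055), 3.1798300743103027)
short_spacer 0.77 [284.0, 80.0, 305.0, 119.0] [295.9 100.2] [ 460.6 -210.    40. ] [ 460.4 -210.2   40. ] ((295.6065979003906, 100.45189666748047), (35.70539855957031, 20.19830894470215), 87.51044464111328)
5.6
```

View pics/w2.png

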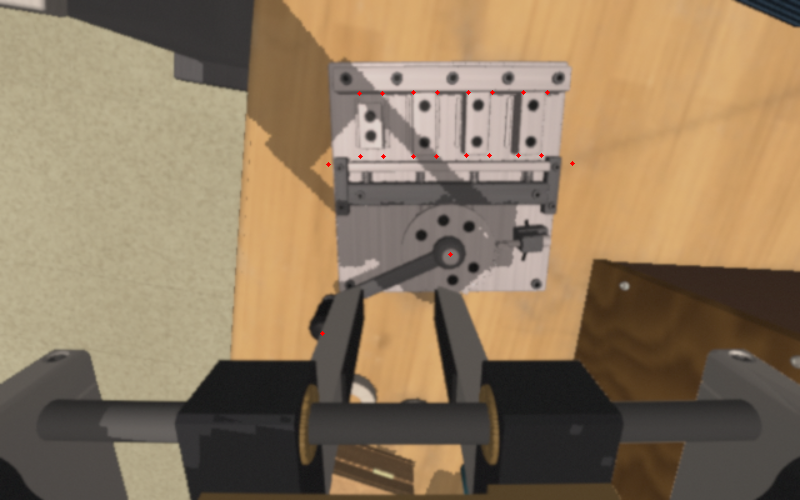

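The overlay fits: the holes, pivot (450,254) and knob top (322,333) land within about 2 mm. Next, grasp the short spacer, lift it and look at the tray.

Run:
```python
from h import *
o=q(100.5); x,y=461.5,-209.7
env.movep([x,y,110],o); env.servo_line([x,y,44],vel=60)
print("down",env.read_state()["position"],env.read_state()["force"])
env.set_gripper(15,20); s=env.read_state(); print("grip",s["width"],s["grip_force"],s["force"])
env.servo_line([x,y,60],vel=40); env.servo_line([x,y,190],vel=150)
s=env.read_state(); print(s["width"],s["grip_force"],s["force"],s["t"])
env.movep([430,110,220],q(100)); st=env.read_state()
im=imaging.grab_frame("wrist")
for d in imaging.trace("wrist","scrap_tray")[:2]:
    p=d["pixels"]; r=cv2.minAreaRect(np.argwhere(p)[:,::-1].astype(np.float32)); c=np.argwhere(p).mean(0)[::-1]
    print(d["confidence"],d["box"],toz("wrist",c,20,st)[0],toz("wrist",cv2.boxPoints(r),30,st).round())
im=im.copy(); save("w3.png",im); print(st["width"],st["t"])
```

```text
down [ 461.90431713 -209.92343918   44.572014  ] [0.36253244 1.22946747 0.36012582]
grip 14.929482972375133 0.0 [0.38855911 0.29127515 0.31691727]
15.359564810675876 0.0 [-0.63148124 -0.96694043 -0.08010504] 9.7083
0.58 [239.9, 11.1, 407.5, 173.9] [418.11147302 200.87531387  20.        ] [[321. 180.  30.]
 [380. 280.  30.]
 [512. 220.  30.]
 [459. 109.  30.]]
0.32 [295.5, 355.1, 346.9, 394.5] [ 481.35630721 -183.67782727   20.        ] [[ 438. -152.   30.]
 [ 510. -139.   30.]
 [ 524. -207.   30.]
 [ 449. -220.   30.]]
14.735668337118437 10.9333
```

View pics/w3.png

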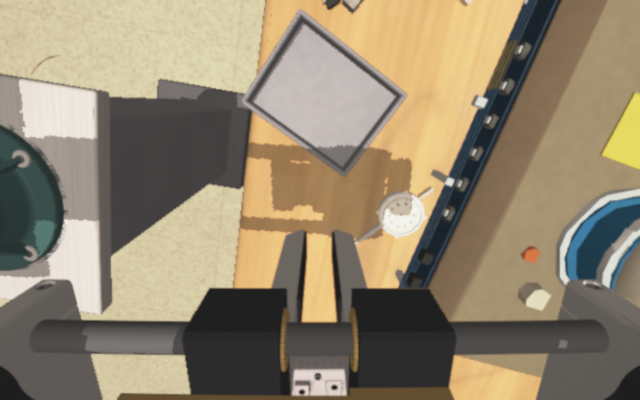

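The gripper closed on nothing: width 14.9 mm and no grip force. I'll look at the clamp again.

Run:
```python
from h import *
import pickle
env.movep([470,-290,220],q(100.5)); st=env.read_state()
im=imaging.grab_frame("wrist"); pickle.dump(st,open("st4.pkl","wb"))
for l in ("spacer_a","short_spacer"):
    for d in imaging.trace("wrist",l)[:4]:
        p=d["pixels"]; c=np.argwhere(p).mean(0)[::-1]
        print(l,round(d["confidence"],2),d["box"],toz("wrist",c,40,st)[0].round(1))
save("w4.png",cv2.resize(im[40:240,180:500],None,fx=2.5,fy=2.5,interpolation=cv2.INTER_CUBIC)); print(st["t"],st["width"],st["position"])
```

```text
spacer_a 0.65 [355.2, 80.6, 381.4, 128.6] [ 504.4 -200.3   40. ]
spacer_a 0.59 [390.4, 83.3, 418.2, 133.8] [ 547.5 -192.4   40. ]
short_spacer 0.9 [312.5, 88.4, 331.4, 125.7] [ 460.8 -210.    40. ]
12.525 15.030166977773975 [ 470.33282834 -289.098056    220.18331976]
```

View pics/w4.png

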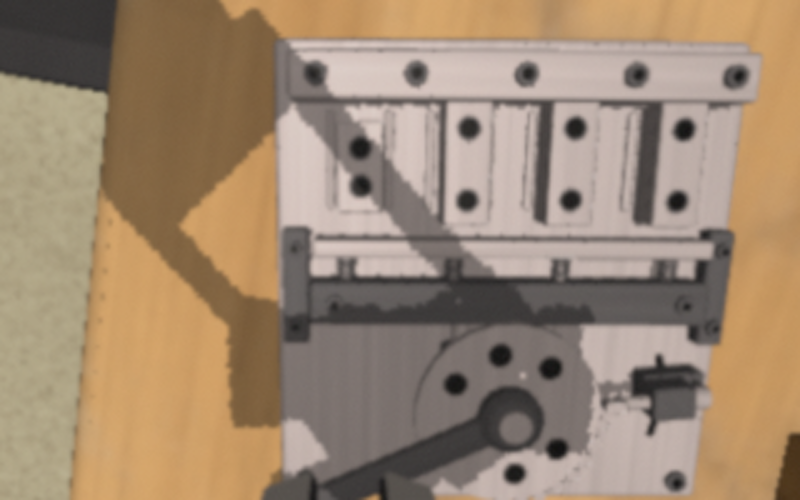

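The short spacer hasn't moved (crop (360,165), world (461,-210)). I'll redo the approach, checking width and force at each step.

Run:
```python
from h import *
import pickle
st=env.read_state()
R=Rot.from_quat(st["tcp_rot"]).as_matrix()
for w in (-8,8): print("tip px",proj("wrist",np.array(st["position"])+R@[0,w,25],st))
x,y=461.5,-209.7
env.movep([x,y,110],q(100.5)); env.set_gripper(34,20); print(env.read_state()["width"])
env.servo_line([x,y,44],vel=80); st=env.read_state(); print(st["position"],st["width"],st["force"])
im=imaging.grab_frame("wrist")
for w in (-17,17): print("tip px",proj("wrist",np.array(st["position"])+R@[0,w,25],st))
print("sp px",proj("wrist",[[x,y,40],[x,y,12]],st))
save("w5.png",im)
```

```text
tip px [[307.48623182 229.92308484]]
tip px [[331.14670812 229.91280458]]
33.78221239814194
[ 461.9542203  -209.97721468   44.58170986] 34.03821290496316 [ 0.89762151 -0.54896459  0.67806048]
tip px [[294.16478282 229.95153589]]
tip px [[344.43765316 229.82853687]]
sp px [[318.70286313 241.99094171]
 [318.69581888 225.28928089]]
```

View pics/w5.png

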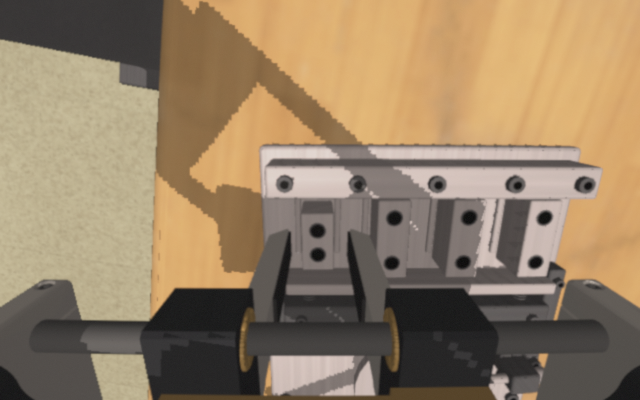

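The spacer at (317,242) sits squarely between the fingertips at (291,232) and (350,232). I'll close in steps and watch.

Run:
```python
from h import *
x,y=461.5,-209.7
for w in (22,19,17,14,8,0):
    env.set_gripper(w,20); s=env.read_state(); print(w,s["width"],s["grip_force"],s["t"],np.array(s["force"]).round(1))
    if s["grip_force"]>10: break
im=imaging.grab_frame("wrist"); save("w6.png",im)
print(s["position"])
```

```text
22 22.551307739473682 0.0 15.25 [ 0.6 -0.5 -0.1]
19 19.21264000915831 0.0 15.5417 [ 0.5 -0.1 -0.1]
17 17.051094729654093 0.0 15.8 [-0.1  0.4 -0.7]
14 14.377631768459299 0.0 16.0917 [ 0.6 -0.4  0.3]
8 7.993200460272049 0.0 16.4333 [ 0.5 -0.2  0.4]
0 0.40920979997131063 0.0 16.775 [-0.8 -0.2  0.4]
[ 461.48780095 -209.69587057   43.97946914]
```

View pics/w6.png

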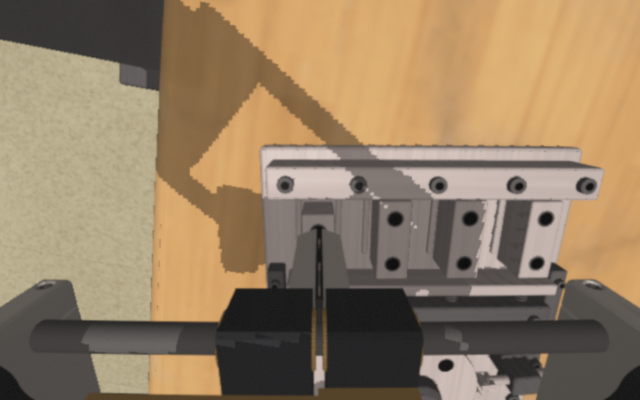

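The fingers are fully closed above the spacer, so it must be lower than z=0 for the bench implies. The nest pitch also measured 44 mm instead of 46, and the plate 1.5% small, which agrees. I'll touch the spacer's top gently with the closed fingers to find its height.

Run:
```python
from h import *
x,y=461.5,-209.7; z=44
f0=np.array(env.read_state()["force"])
while z>16:
    z-=1.0; env.servo_line([x,y,z],vel=25); s=env.read_state()
    if abs(s["force"][2]-f0[2])>3.5: break
print(z,s["position"],s["force"],s["t"])
env.servo_line([x,y,z+4],vel=60); s=env.read_state();print(s["force"])
# vision estimate of height offset: pitch-consistent
import pickle
for f,P in (("st2.pkl",[[421.9,98],[379.7,97.7],[338.6,98.3],[295.9,100.2]]),("st1.pkl",[[293.4,68.9],[290.9,102.4],[291,133.4],[290.2,163.7]])):
    st=pickle.load(open(f,"rb"))
    for h in (40,30,25,20):
        Q=toz("wrist",P,h,st); print(f,h,np.linalg.norm(Q[0]-Q[3]).round(1),Q.mean(0).round(1))
```

```text
42.0 [ 461.81289253 -209.85300824   43.35809778] [-1.40029128  0.30883683  6.16122044] 17.325
[ 0.98762916  0.21136733 -0.10127171]
st2.pkl 40 134.8 [ 526.8 -196.5   40. ]
st2.pkl 30 138.6 [ 527.9 -196.1   30. ]
st2.pkl 25 140.5 [ 528.5 -195.9   25. ]
st2.pkl 20 142.4 [ 529.1 -195.8   20. ]
st1.pkl 40 134.0 [ 529.7 -196.8   40. ]
st1.pkl 30 136.9 [ 529.1 -196.    30. ]
st1.pkl 25 138.3 [ 528.8 -195.7   25. ]
st1.pkl 20 139.7 [ 528.4 -195.3   20. ]
```

Contact came at TCP z≈43.5, about 21 mm lower than nominal. From here I'll set heights by that contact.

Run:
```python
from h import *
x,y=461.2,-209.5
env.servo_line([x,y,56],vel=100); env.set_gripper(34,20); f0=np.array(env.read_state()["force"])
z=42
env.servo_line([x,y,z],vel=60)
while z>25:
    z-=2; env.servo_line([x,y,z],vel=40); s=env.read_state()
    if abs(s["force"][2]-f0[2])>4: print("touch",z); env.servo_line([x,y,z+3],vel=40); break
print(s["position"],s["force"])
env.set_gripper(10,25); s=env.read_state(); print("grip",s["width"],s["grip_force"],s["force"],s["t"])
if s["width"]>17:
    p=s["position"]; env.servo_line([x,y,p[2]+6],vel=30); s=env.read_state(); print(s["width"],s["grip_force"],s["force"])
    env.servo_line([x,y,170],vel=150); s=env.read_state(); print(s["width"],s["grip_force"],s["force"],s["t"])
```

```text
[ 461.07943681 -209.41135833   23.80095954] [0.27566849 0.61150577 0.40979054]
grip 20.08165414559598 24.99002605676651 [0.11003303 0.09879685 0.93815552] 21.5333
19.986894005100485 24.98958170413971 [ 0.06700186  0.46436271 -2.30707235]
19.5018850914806 24.98954862356186 [ 0.33044889 -0.20685987 -2.14685234] 22.9667
```

Run:
```python
from h import *
x,y=417,201
env.movep([x,y,110],q(95)); f0=np.array(env.read_state()["force"]); env.servo_line([x,y,24],vel=120)
z=24
while z>8:
    z-=2; env.servo_line([x,y,z],vel=40); s=env.read_state()
    if s["force"][2]-f0[2]>3: break
print("touch",z,s["force"],f0); 
env.set_gripper(34); env.servo_line([x,y,120],vel=200)
s=env.read_state(); print(s["t"],s["width"],s["force"])
env.movep([430,110,200],q(100)); st=env.read_state(); im=imaging.grab_frame("wrist")
for l in ("short_spacer","scrap_tray"):
  for d in imaging.trace("wrist",l)[:2]:
    p=d["pixels"]; c=np.argwhere(p).mean(0)[::-1]; print(l,d["confidence"],d["box"],toz("wrist",c,10,st)[0])
save("w7.png",im[0:260,150:550]); print(st["t"])
```

```text
touch 14 [-2.34182471 -0.08985144  4.76431945] [ 0.16530842  0.463008   -1.1190812 ]
27.7667 34.231038832457 [ 0.32283079  0.58667243 -0.49643602]
short_spacer 0.9 [310.9, 72.5, 335.1, 116.1] [416.67042324 201.6610053   10.        ]
scrap_tray 0.75 [237.7, 6.5, 414.4, 179.6] [418.39443529 201.48107762  10.        ]
28.325
```

View pics/w7.png

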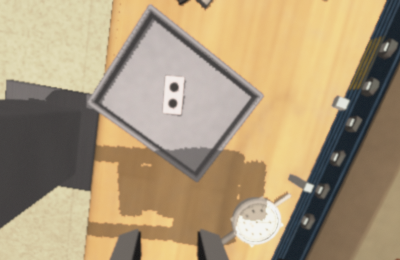

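The short spacer lies flat in the middle of the tray at crop (174,96), released. Next I'll locate the knob and pivot from the saved pictures, which uses no robot time.

Run:
```python
from h import *
import pickle
s1,s2,s4=[pickle.load(open(f"st{i}.pkl","rb")) for i in (1,2,4)]
for dz in (-10,-16,-21):
    print(dz,"knob",toz("wrist",[400,205],106+dz,s1).round(1),toz("wrist",[257.6,264.5],106+dz,s2).round(1),toz("top",[622/6+320,395/6+145],106+dz).round(1))
    print("  pivot",toz("wrist",[370,124.5],60+dz,s1).round(1),toz("wrist",[360,201.6],60+dz,s2).round(1),toz("wrist",[515/2.5+180,428/2.5+40],60+dz,s4).round(1),toz("top",[472/6+320,222/6+145],60+dz).round(1))
    a=toz("wrist",[[425/2.5/1,0]],0,s4) if 0 else 0
    Q=toz("wrist",[[421.9,98],[379.7,97.7],[338.6,98.3],[295.9,100.2]],40+dz,s2); d=Q[0]-Q[3]; print("  row",Q.mean(0).round(1),np.degrees(np.arctan2(d[1],d[0])))
    # fence screws in w4 crop (z=40): 
    S=toz("wrist",np.array([[315,73],[736,76]])/2.5+[180,40],40+dz,s4); d=S[1]-S[0]; print("  fence",np.degrees(np.arctan2(d[1],d[0])),np.linalg.norm(d))
```

```text
-10 knob [[ 455.3 -371.7   96. ]] [[ 450.3 -379.3   96. ]] [[ 447.4 -374.1   96. ]]
  pivot [[ 548.6 -308.3   50. ]] [[ 549.9 -306.3   50. ]] [[ 552.3 -310.7   50. ]] [[ 545.1 -308.    50. ]]
  row [ 527.9 -196.1   30. ] 11.0410398159861
  fence 10.412200158142895 181.9910556564103
-16 knob [[ 453.8 -373.7   90. ]] [[ 449.6 -382.7   90. ]] [[ 447.7 -375.6   90. ]]
  pivot [[ 548.4 -309.3   44. ]] [[ 551. -308.   44.]] [[ 554.  -312.5   44. ]] [[ 545.8 -309.1   44. ]]
  row [ 528.6 -195.9   24. ] 11.041039815986098
  fence 10.412200158142888 184.97323130779606
-21 knob [[ 452.5 -375.4   85. ]] [[ 449.  -385.5   85. ]] [[ 447.8 -376.9   85. ]]
  pivot [[ 548.3 -310.2   39. ]] [[ 551.9 -309.4   39. ]] [[ 555.4 -313.9   39. ]] [[ 546.3 -310.    39. ]]
  row [ 529.2 -195.7   19. ] 11.041039815986098
  fence 10.412200158142891 187.45837768395094
```

The sources agree on yaw ≈10.5°, pivot ≈(549,-306.5) and knob ≈(451,-376). Next I'll grip the knob and sweep it slowly to just before the fourth click, logging the tangential force.

```bash
cat >> h.py <<'E'
PIV=np.array([549.,-306.5]); A0=10.5-155; ZK=73.
def kn(th,r=120): a=np.radians(A0)+th; return [*(PIV+r*np.array([np.cos(a),np.sin(a)])),ZK]
def kq(th): return q(A0+180+np.degrees(th))
def tang(th,f): a=np.radians(A0)+th; return -np.sin(a)*f[0]+np.cos(a)*f[1], np.cos(a)*f[0]+np.sin(a)*f[1]
def sweep(ths,log,vel=40):
    for th in ths:
        env.servo_line(kn(th),vel=vel,orientation=kq(th)); s=env.read_state()
        p=np.array(s["position"][:2])-PIV; act=np.arctan2(p[1],p[0])-np.radians(A0); act=(act+np.pi)%(2*np.pi)-np.pi
        ft,fr=tang(th,s["force"]); log.append((th,act,ft,fr,s["force"][2],s["t"]))
E
python3 - <<'E'
from h import *
import pickle
k=kn(0); assert all(solver.ik(kn(t),kq(t)) is not None for t in (0,.5,1.0))
env.movep([k[0],k[1],150],kq(0)); env.set_gripper(44); f0=np.array(env.read_state()["force"])
env.servo_line(k,vel=90); s=env.read_state(); print("down",np.array(s["force"])-f0,s["t"])
env.set_gripper(5,30); s=env.read_state(); print("grip",s["width"],s["grip_force"],s["force"],tang(0,s["force"]),s["t"])
if s["width"]>18:
    log=[]; sweep(np.arange(0.02,0.665,0.016),log); pickle.dump(log,open("log.pkl","wb"))
    for l in log: print(*np.round(l,3))
    s=env.read_state(); print(s["width"],s["grip_force"],s["position"])
E
```

```text
down [-0.22762615  0.25190472  0.01058984] 31.6667
grip 21.84855519126525 30.00105232000351 [-1.97187255  3.2003209   3.42095917] (np.float64(-3.750503124264572), np.float64(-0.2531037584681577)) 32.1417
0.02 0.018 -4.067 1.155 5.29 32.392
0.036 0.035 -2.981 0.933 5.353 32.642
0.052 0.051 -4.062 0.905 4.123 32.892
0.068 0.067 -4.768 1.109 4.95 33.142
0.084 0.083 -3.795 -0.133 5.322 33.392
0.1 0.098 -4.334 0.384 4.522 33.642
0.116 0.112 -5.035 0.826 6.214 33.892
0.132 0.125 -6.517 0.445 7.796 34.142
0.148 0.14 -6.502 0.74 6.559 34.392
0.164 0.157 -6.312 -0.124 6.874 34.642
0.18 0.176 -5.438 -0.61 5.292 34.892
0.196 0.194 -3.848 -0.35 5.791 35.142
0.212 0.213 -3.602 -0.034 5.123 35.392
0.228 0.23 -2.287 -0.086 5.009 35.642
0.244 0.247 -2.628 -0.453 4.918 35.892
0.26 0.262 -3.929 -0.176 5.74 36.142
0.276 0.276 -3.625 -1.86 5.6 36.392
0.292 0.291 -3.96 -0.543 5.612 36.642
0.308 0.306 -4.41 -0.222 5.85 36.892
0.324 0.32 -4.914 -0.358 6.799 37.142
0.34 0.333 -7.397 -0.619 6.533 37.392
0.356 0.348 -6.307 -1.27 7.057 37.642
0.372 0.364 -6.468 -1.511 7.43 37.892
0.388 0.383 -5.573 -1.626 5.88 38.142
0.404 0.401 -4.845 -1.463 6.358 38.392
0.42 0.42 -3.258 -0.953 5.803 38.642
0.436 0.437 -3.008 -0.754 4.555 38.892
0.452 0.454 -3.241 -0.742 6.288 39.142
0.468 0.469 -3.281 -1.974 5.925 39.392
0.484 0.483 -3.84 -2.135 5.395 39.642
0.5 0.497 -4.868 -1.7 5.794 39.892
0.516 0.513 -5.115 -2.076 6.529 40.142
0.532 0.526 -5.307 -2.182 6.222 40.392
0.548 0.539 -6.051 -2.263 6.719 40.642
0.564 0.554 -7.565 -1.635 6.706 40.892
0.58 0.569 -7.185 -1.585 7.468 41.142
0.596 0.587 -6.259 -2.544 7.283 41.392
0.612 0.607 -5.003 -2.195 6.445 41.642
0.628 0.624 -4.542 -2.889 5.148 41.892
0.644 0.642 -4.156 -2.446 6.944 42.142
0.66 0.659 -4.138 -1.532 5.462 42.392
21.476053880073565 30.001377761363983 [ 514.44116301 -421.21745987   73.43660482]
```

There are three clear clicks: the force peaks at 0.15, 0.36 and 0.57 rad and then drops, with crests near 0.185, 0.395 and 0.605. The spacing is 0.21 rad, as specified. The fourth notch should therefore be at about 0.905 rad.

Run:
```python
from h import *
log=[]; sweep(np.r_[np.arange(0.676,0.895,0.018),0.905],log)
for l in log: print(*np.round(l[:4],3),round(l[5],2))
env.pause(0.5); s=env.read_state(); im=imaging.grab_frame("wrist"); save("w8.png",im[0:400,120:620])
print(s["grip_force"],s["width"],tang(.905,s["force"]),s["joint_vel"],s["t"])
```

```text
0.676 0.674 -3.98 -1.903 42.64
0.694 0.69 -4.385 -3.258 42.89
0.712 0.706 -5.461 -2.099 43.14
0.73 0.723 -6.052 -2.772 43.39
0.748 0.738 -6.334 -2.821 43.64
0.766 0.753 -7.575 -2.388 43.89
0.784 0.77 -6.85 -2.407 44.14
0.802 0.788 -6.51 -3.049 44.39
0.82 0.81 -6.503 -3.458 44.64
0.838 0.83 -6.002 -2.922 44.89
0.856 0.851 -5.072 -3.96 45.14
0.874 0.869 -4.618 -3.808 45.39
0.892 0.887 -5.638 -3.742 45.64
0.905 0.898 -5.091 -4.507 45.89
30.00329464673996 21.708376166092286 (np.float64(-5.362124833735338), np.float64(-3.705805263796219)) [-0.00038439  0.00048868 -0.00051879  0.00120618  0.00036895 -0.00142985] 46.3917
```

View pics/w8.png

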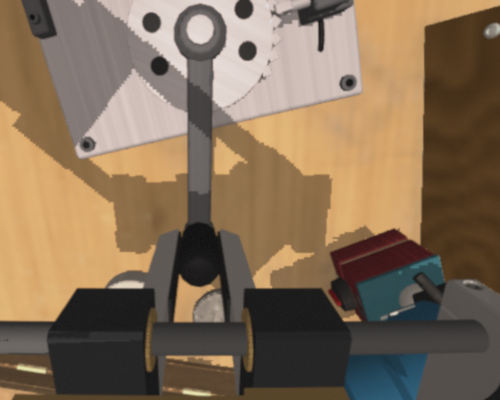

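The knob at (200,250) is held between the fingers. The fourth click passed at about 0.80 and the lever is steady at 0.90 rad, so I'm handing in.

```bash
python3 -c "
from h import *
print(order.hand_in())"
```

```text
the job is handed in; nothing more can be done
None
```

I put the short spacer in the scrap tray and handed the job in at about 46 s, with the gripper holding the lever steady in its fourth notch (about 0.90 rad, four clicks counted by force). The hand-in gave no verdict, and I did not look at the three nipped spacers after the swing.

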